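# Open the push-and-turn safety cap

### The job

Open the white cleaner bottle: grip its blue safety cap, press it down, turn it anticlockwise (seen from above) while it is pressed until it comes free, and lift it straight up off the neck. Finish holding the cap still in the gripper, level, right above the bottle with a clear gap of about 3 to 10 cm over the neck; do not put it down or let go. Leave everything else on the table where it is.

Things in the scene. Friction and masses are not known exactly. Their poses are not given: they have to be found in the camera images.
- bottle: White bottle with a green band, 72 mm across, fixed upright in a grey round bench cup (96 mm flange) screwed to the table: it neither moves nor turns. Origin on the table under its axis, z up, yaw random. The shoulder ends 97 mm above the table; from there up runs the neck, 32 mm across (43 over three locking flanges hidden under the cap).
- cap: Loose blue round ribbed safety cap, 54 mm across (ribs only for show), 34 mm high, 20 to 45 g, closed top with a raised white arrow and index bar. Origin at the centre of its open underside, 118 mm above the table at the start (top 152); z up. Starts locked on the neck, its x along the bottle's x, with about 6 degrees of play; clockwise it is blocked.
- cap_top (a point): Centre of the cap's top face, 34 mm above the cap's origin. A spring in the neck pushes the cap up with about 3 N. To unlock, press it down at least 4 mm (about 6 N; it bottoms at 9 mm, about 9.5 N) and turn it, pressed, anticlockwise seen from above.
- cap_mark (a point): Outer end of the white index bar on the cap's top, 25 mm from the axis along the cap's x: shows the turn. After about 61 degrees anticlockwise (48 to 74 are fine; a hard stop ends the turn at about 74) the cap is free and can be raised straight up; the spring lifts it up to 3 mm.
- bottle_neck (a point): Centre of the top rim of the bottle's neck, 139 mm above the table. A sprung grey plug, 18 mm across, stands 12 mm out of it when the cap is off; the cap's underside clears it after a lift of 33 mm.
- plum_cup1: filled clear plum cup, 113 across, 52 high (mm); bystander, leave alone. Origin under its centre.
- salt_jar: small jar with red lid, 45 across, 106 high (mm); bystander, leave alone. Origin under its centre.
- tape_roll: roll of packing tape lying flat, 83 across, 24 high (mm); bystander, leave alone. Origin under its centre.
- marker_green: green and white marker lying, 130 long along its y, 17 wide (mm); bystander, leave alone. Origin under its centre.
- wipes_pack: flat white pack, 106 x 236 x 28, long along its y (mm); bystander, leave alone. Origin under its centre.
- lime_pen: lime marker lying, 110 long along its y, 17 wide (mm); bystander, leave alone. Origin under its centre.
There are look-alikes about, which are no part of the job. What is shaped like the bottle but purple or red is not meant.

How it is judged (in metres and radians):
On the way, in this order (a step that is already met when the one before it is completed fails the run):
1. the cap is pressed down at least 2.5 mm below its locked height (z of cap in the frame of bottle below 0.1155 m), for 0.1 s.
2. the cap, still on the neck, is turned anticlockwise by at least 0.7 rad from locked (y of cap_mark in the frame of bottle above 0.0161 m and z of cap in the frame of bottle below 0.124 m), for 0.1 s.
At the end, for the whole second after the job is handed in: The cap is held by the fingers (over 1 N), still (under 0.03 m/s), tilted less than 0.3 rad, its underside 20 to 130 mm above the neck's rim and within 40 mm of the bottle's axis, not touching the bottle; the bystanders are within 30 mm of where they stood (z of cap_top in the frame of bottle_neck between 0.054 and 0.164 m and horizontal distance between cap and bottle_neck below 0.04 m and angle between cap's own z axis and vertical below 0.3 rad and linear speed of cap below 0.03 m/s and contact force between the fingers and cap above 1 N and contact force between cap and bottle below 0.1 N and distance of each of plum_cup1, salt_jar, tape_roll, marker_green, wipes_pack, lime_pen from where it was at the start of the episode below 0.03 m); the arm keeps its last pose, push and grip.
It fails at once if a bystander is pushed more than 30 mm from its place (distance of any of plum_cup1, salt_jar, tape_roll, marker_green, wipes_pack, lime_pen from where it was at the start of the episode above 0.03 m).
It fails at once if a standing bystander is tipped over (angle between any of plum_cup1, salt_jar's own z axis and vertical above 0.5 rad).
It also fails if it takes over 32 s, if anything falls off the work surface, if the arm or the gripper's body presses on something with over 40 N, if the wrist force passes 120 N, or if a joint passes its speed limit or range.

### The arm

A 6-joint arm with a two-finger parallel gripper is mounted at the origin on a cart in front of the work surface, level with it; the furniture and walls round the work are solid. World frame = base frame: x ahead of the robot, y to its left, z up, the work surface at z = 0. Lengths are in m, angles in degrees, forces in N, time in s.
With the tool pointing down it reaches from about 0.4 to 0.825 m from the base axis. Payload 7 kg.
Tool frame: the origin (TCP) lies on the centre line of the jaws, within the pads' length; the fingertips stand 14 mm ahead of it and the grasp point (between the pads) lies 5 mm behind it; z points along the fingers, x is the direction in which the jaws open and shut, and the axes are right-handed (so a half turn about z gives the same grasp; the last joint's range is limited). The gripper opens to 88 mm and grips with 3 to 60 N. Pads are 19 mm wide; open, the fingers measure 130 mm over their backs; the gripper's body (78 mm by 193 mm) begins 47 mm behind the grasp point.
Start: joints at [16.507, 20.546, 0.682, 0, -70.136, -16.507], TCP at [0.675, -0, 0.241] pointing down, gripper open.
Joint ranges: [-176.03, 176.03], [-82.01, 121.73], [-58.28, 71.71], [-173.87, 95.51], [-174.79, -0.11], [-173.66, 173.66]. Speed limits (degrees/s): [136.94, 136.94, 172.46, 180, 180, 180].

### API

Orientations are given as [roll, pitch, yaw] about the fixed x, y, z axes, in that order (R = Rz(yaw) Ry(pitch) Rx(roll)).
In Python, from plant import * gives the robot as it stands.
- The arm moves only by the shell command python3 -m handwheel 'ROWS' [OPENING]. ROWS is JSON, a list of rows, each a list of 2 entries, a list of its own where there are three numbers: the shift along the tool's x, y, z each as a share of 0.2 m, from -1 to 1, then the turn, a rotation vector about the tool's x, y, z each as a share of 360 degrees, from -1 to 1. In form: [[[tx, ty, tz], [ax, ay, az]], ...]. A call has 1 to 5 rows; each row is the pose to reach, as a shift and turn from the pose commanded when the call began, along the tool's axes at that moment, turning the shorter way round; what a row does not reach only later rows make up. A row lasts 1/12 s, in which the tool goes at most 41.7 mm and 7.16 degrees, less where a joint would pass 70% of its speed; a pose out of reach is approached as far as the arm can. A call with a number of a shift or a turn outside -1 to 1 is refused whole. A call with a gripper value outside its range is refused whole. OPENING is the closure, from -1 (fully open) to 1 (shut), set as the call begins (- or left out, the last holds). The fingers move at their own pace and stop on an object; the grip force is fixed at half the most. Time passes only in rows, so rows that repeat a pose let the fingers close. It gives the time, the measured TCP pose, the force and the opening at its end, in the units of the state.
- get_obs(): the state, without advancing time (a new reading comes with each control period).
- snapshot(name): name is "scene" or "side" or "wrist"; returns a dict with "color" (480x640x3 uint8, red, green, blue), "z_map" (480x640 float32, m along the optical axis (not along the pixel's ray), 0 where there is no reading), "intrinsics" (3x3 intrinsics, pixels), "rvec" (rotation vector, rad) and "tvec" (3), from world to camera coordinates, as OpenCV has them. Camera axes: x right, y down, z forward; pixel columns grow to the right and rows downward; lengths in m; the calibration is good to about 2 mm. A picture is of the moment at which its call begins.
- close_job(): hands the job in, once; it reports no verdict.
The state is a dict: "clock": time; "joint_pos": joint angles; "qvel": joint speeds; "tau": joint torques, N m; "tool_pos": TCP position; "orientation": TCP orientation; "force": force on the tool from outside, world axes, zero at the start; "moment": the same for the moment, N m; "opening": finger opening in m.
Only numpy, scipy, OpenCV 4.12 (cv2) and the standard library are available. Lean on these libraries where they do the work, as an engineer would, in place of code of your own. Each camera call takes 0.05 s, during which the arm holds its last target. There are 200 camera calls.

## Working session

There is one attempt and no reset: what is moved stays moved. The work goes in short steps, Python scripts to look and compute and a shell command to move; the robot and the scene stay as the last step left them, time stands still between calls to the robot, and variables do not carry over. Pictures are saved under pics/ and viewed, about 8 in all and at most 12, crops included, and the job is handed in when it is done.

```bash
mkdir -p pics
cat > h.py <<'E'
from plant import *
import numpy as np, cv2
def pts(s):
    z=s["z_map"];K=s["intrinsics"];R=cv2.Rodrigues(np.array(s["rvec"],float))[0];t=np.array(s["tvec"],float).ravel()
    v,u=np.mgrid[:480,:640]
    P=np.stack([(u-K[0][2])/K[0][0]*z,(v-K[1][2])/K[1][1]*z,z],-1)
    return (P-t)@R
E
python3 - <<'E'
from h import *
print(get_obs())
a=[snapshot(n) for n in("scene","side","wrist")]
np.save("s.npy",a,allow_pickle=True)
for n,s in zip("abc",a): cv2.imwrite(f"pics/{n}.png",s["color"][...,::-1])
E
```

```text
{'clock': 0.0, 'joint_pos': array([ 1.65065088e+01,  2.05915893e+01,  6.33575459e-01, -2.14072536e-02,
       -7.01374026e+01, -1.65058449e+01]), 'qvel': array([ 0.05147892,  0.02769092,  0.01718075, -0.06454058,  0.03286753,
       -0.05907505]), 'tau': array([-8.00930356e-04, -5.82726967e+01,  2.93058443e+01,  6.99745238e+00,
        6.93249181e-03, -2.06530804e-04]), 'tool_pos': array([ 6.74518179e-01, -2.61588155e-05,  2.39615392e-01]), 'orientation': array([-1.79992183e+02, -9.72024641e-02,  1.79993367e+02]), 'force': array([ 0.18903226, -0.02585266, -0.09232831]), 'moment': array([-0.00315938,  0.03982851,  0.00697543]), 'opening': 0.08748608574111057}
```

View pics/a.png

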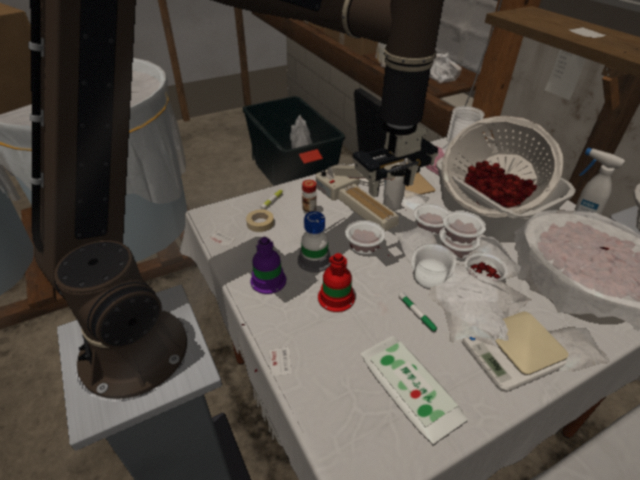

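View pics/c.png

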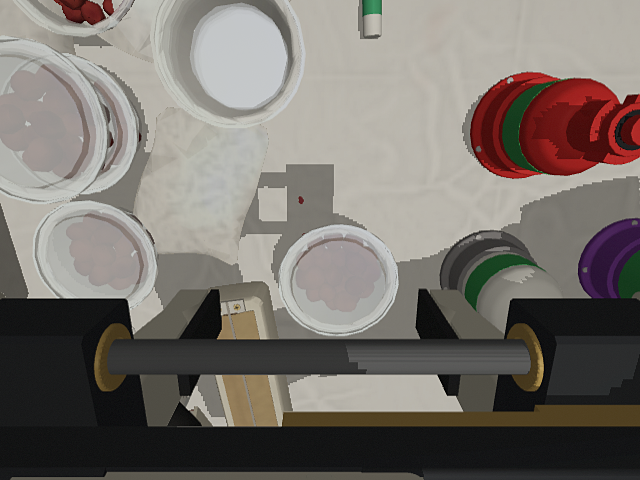

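The scene view shows the white bottle with its blue cap at about (315,222), purple at (267,265), red at (338,282), salt jar at (309,195) and plum cup at (364,236). The wrist view cuts the bottle off at (510,290).

Run:
```python
from h import *
a=np.load("s.npy",allow_pickle=True)
for s in a[:2]:
    P=pts(s);c=s["color"].astype(int);z=s["z_map"]
    b=(c[...,2]>c[...,0]+40)&(c[...,2]>c[...,1]+25)&(z>0)&(P[...,2]>.1)&(P[...,2]<.17)&(P[...,0]>.3)&(P[...,0]<.9)&(abs(P[...,1])<.4)
    n,l,st,_=cv2.connectedComponentsWithStats(b.astype(np.uint8))
    for i in range(1,n):
        if st[i,4]>20:
            q=P[l==i];print(st[i],np.percentile(q,2,0).round(3),np.percentile(q,98,0).round(3))
            t=q[q[:,2]>.148];print(' top',len(t),t.mean(0).round(4) if len(t) else'', [ (x.min().round(3),x.max().round(3)) for x in t.T[:2]] if len(t) else'')
P=pts(a[0])
# height map around
c=P[(P[...,2]>.02)&(P[...,2]<.2)&(a[0]["z_map"]>0)]
h={}
for x,y,z in c:
    if .35<x<.8 and -.2<y<.35: k=(round(x/.03),round(y/.03));h[k]=max(h.get(k,0),z)
print('cols y .33..-.18')
for i in range(12,27): print(round(i*.03,2),' '.join('%3d'%(1000*h.get((i,j),0)) for j in range(11,-7,-1)))
```

```text
[305 213  19  20 254] [0.471 0.044 0.124] [0.515 0.083 0.152]
 top 118 [0.4964 0.0653 0.1503] [(np.float64(0.47), np.float64(0.519)), (np.float64(0.042), np.float64(0.086))]
[313 237  20  14 144] [0.474 0.085 0.124] [0.518 0.106 0.154]
 top 34 [0.493  0.0976 0.1513] [(np.float64(0.473), np.float64(0.515)), (np.float64(0.084), np.float64(0.106))]
cols y .33..-.18
0.36   0   0   0   0   0   0   0   0   0 149 137   0   0   0   0   0   0   0
0.39  24  24  26   0   0   0   0   0   0  94  88   0   0   0   0   0   0   0
0.42  25  23  25  25   0   0   0   0   0   0   0   0   0   0   0   0   0   0
0.45  27  27  25  23   0   0   0   0  78  83  34   0  33  97 131  77   0   0
0.48   0  21   0   0   0   0   0   0 152 153 147   0   0 147 148  92   0   0
0.51   0   0   0   0   0   0   0   0 153 153 152   0   0 127 131  84   0   0
0.54   0   0   0   0   0   0   0   0   0  85  32   0   0   0   0   0   0   0
0.57   0 106 108  70   0   0   0   0   0   0   0   0   0   0   0   0   0   0
0.6   0 106 107  88   0   0   0   0  48  53  47   0   0   0   0   0   0   0
0.63   0   0   0   0   0   0   0  47  53  54  53  48   0   0   0   0   0   0
0.66  56  56  41   0   0   0   0  48  52  54  55  48   0   0   0   0   0   0
0.69  85  61  53  41  30   0   0  45  52  54  53  43   0   0  77  76  77  77
0.72 105 117 131 137 133  46  44  43  44  46   0   0   0   0  77  32  22  75
0.75 103 118 124 105 119  47 191 199 199 198   0  22   0   0  75  34  33  76
0.78   0  54   0  40  41  43  44  44  48   0  26  25  24   0  75  76  76  77
```

View pics/b.png

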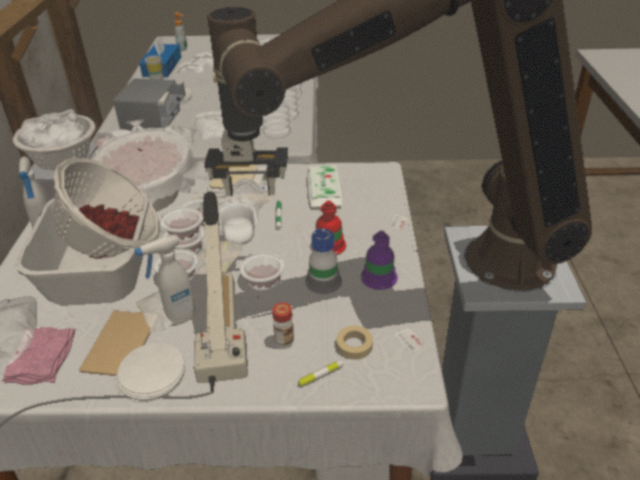

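The cap is near (0.495, 0.07). I'll move over it, short in y, for a close wrist look.

```bash
python3 -m handwheel '[[[0.2,0,0],[0,0,0]],[[0.4,0,0],[0,0,0]],[[0.6,0,0],[0,0,0]],[[0.78,0,0],[0,0,0]],[[0.9,0,0],[0,0,0]]]' -1
python3 -m handwheel '[[[0,0,0],[0,0,0]],[[0,0,0],[0,0,0]],[[0,0,0],[0,0,0]]]'
python3 - <<'E'
from h import *
s=snapshot("wrist");P=pts(s);c=s["color"].astype(int)
print(get_obs()["tool_pos"])
cv2.imwrite("pics/d.png",s["color"][...,::-1])
b=(s["z_map"]>0)&(abs(P[...,2]-.152)<.004)&(np.hypot(P[...,0]-.495,P[...,1]-.07)<.05)
q=P[b][:,:2];print(len(q),q.min(0),q.max(0))
if len(q)>50: print(cv2.minEnclosingCircle(q.astype(np.float32)))
E
```

```text
clock: 0.57
tool_pos: [0.4917, -0.0005, 0.2402]
orientation: [180.0, -0.1, 180.0]
force: [0.2, 0.5, 0.6]
opening: 0.0877
clock: 0.82
tool_pos: [0.4954, 0.0001, 0.241]
orientation: [180.0, 0.1, -180.0]
force: [-0.2, -0.1, 0.3]
opening: 0.0877
[4.95655481e-01 1.31993770e-04 2.40661077e-01]
1659 [0.47425263 0.04594037] [0.52281403 0.10031276]
((0.49861639738082886, 0.07265888899564743), 0.027769815176725388)
```

View pics/d.png

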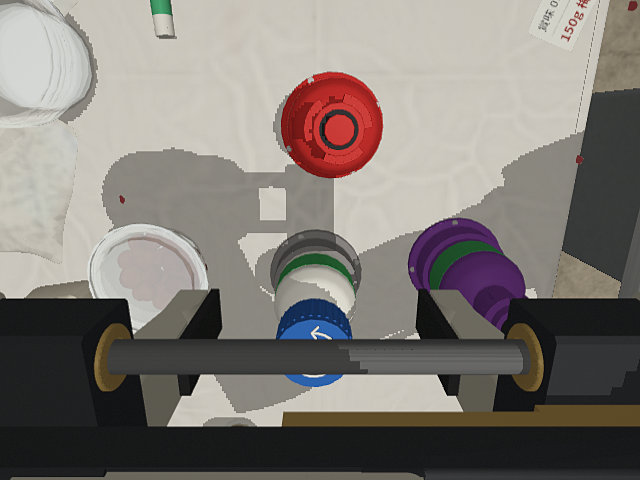

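The wrist view shows the cap at about (314,345), between the jaws, with its arrow up, and the fit gives a centre of (0.499, 0.0727). Now I'll move over it and go down.

```bash
python3 -m handwheel '[[[-0.02,0.18,0],[0,0,0]],[[-0.02,0.36,0],[0,0,0]],[[-0.02,0.36,0],[0,0,0]],[[-0.02,0.36,0.1],[0,0,0]],[[-0.02,0.36,0.22],[0,0,0]]]'
python3 -m handwheel '[[[0,0,0.1],[0,0,0]],[[0,0,0.2],[0,0,0]],[[0,0,0.28],[0,0,0]],[[0,0,0.315],[0,0,0]],[[0,0,0.315],[0,0,0]]]'
python3 -m handwheel '[[[0,0,0],[0,0,0]],[[0,0,0],[0,0,0]]]'
python3 -c "
from h import *
o=get_obs();print(o['joint_pos'],o['force'])
s=snapshot('wrist');cv2.imwrite('pics/e.png',s['color'][...,::-1])"
```

```text
clock: 1.28
tool_pos: [0.5009, 0.0734, 0.197]
orientation: [179.9, 0.2, -179.9]
force: [0.1, -1.3, -0.0]
opening: 0.0877
clock: 1.7
tool_pos: [0.4986, 0.0716, 0.1315]
orientation: [-179.9, -0.2, 180.0]
force: [0.3, 0.3, 0.4]
opening: 0.0875
clock: 1.87
tool_pos: [0.4999, 0.0722, 0.1343]
orientation: [180.0, 0.1, -180.0]
force: [0.0, 0.4, -0.2]
opening: 0.0877
[ 3.05572613e+01  1.02507757e+01 -2.88654190e+01  2.54898510e-02
 -5.08270956e+01 -3.05673695e+01] [ 0.02977801  0.39733628 -0.16276488]
```

View pics/e.png

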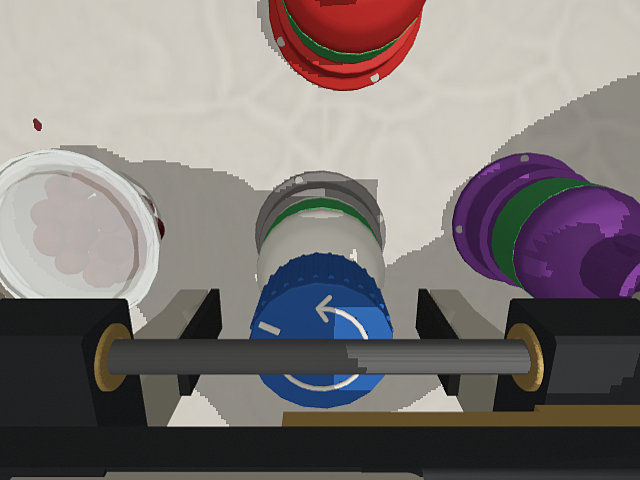

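The cap is centred between the jaws at about (321,340), and the index bar at (268,328) points roughly +X. I'll close the jaws.

```bash
for i in 1 2; do python3 -m handwheel '[[[0,0,0],[0,0,0]],[[0,0,0],[0,0,0]],[[0,0,0],[0,0,0]],[[0,0,0],[0,0,0]],[[0,0,0],[0,0,0]]]' 1; done
python3 -m handwheel '[[[0,0,0.01],[0,0,0]],[[0,0,0.02],[0,0,0]],[[0,0,0.03],[0,0,0]],[[0,0,0.035],[0,0,0]],[[0,0,0.035],[0,0,0]]]'
python3 -m handwheel '[[[0,0,0],[0,0,0]],[[0,0,0],[0,0,0]],[[0,0,0],[0,0,0]]]'
```

```text
clock: 2.33
tool_pos: [0.499, 0.072, 0.1338]
orientation: [180.0, 0.0, -180.0]
force: [0.2, -0.6, -0.2]
opening: 0.0597
clock: 2.75
tool_pos: [0.499, 0.072, 0.1337]
orientation: [180.0, 0.0, -180.0]
force: [-2.2, 0.9, 2.4]
opening: 0.0537
clock: 3.17
tool_pos: [0.4991, 0.072, 0.1266]
orientation: [-180.0, 0.0, -180.0]
force: [-2.1, 0.8, 7.4]
opening: 0.0538
clock: 3.42
tool_pos: [0.4991, 0.072, 0.1268]
orientation: [-180.0, 0.0, -180.0]
force: [-2.9, 0.6, 7.1]
opening: 0.0537
```

Pressed about 7 mm at 7 N. Next I'll turn it anticlockwise, which is negative about tool z.

```bash
python3 -m handwheel '[[[0,0,0],[0,0,-0.016]],[[0,0,0],[0,0,-0.032]],[[0,0,0],[0,0,-0.048]],[[0,0,0],[0,0,-0.064]],[[0,0,0],[0,0,-0.08]]]'
python3 -m handwheel '[[[0,0,0],[0,0,-0.016]],[[0,0,0],[0,0,-0.032]],[[0,0,0],[0,0,-0.048]],[[0,0,0],[0,0,-0.064]],[[0,0,0],[0,0,-0.08]]]'
python3 -m handwheel '[[[0,0,0],[0,0,-0.008]],[[0,0,0],[0,0,-0.01]],[[0,0,0],[0,0,-0.01]],[[0,0,0],[0,0,-0.01]]]'
python3 -c "
from h import *
o=get_obs();print(o['joint_pos'],o['force'],o['moment'])
s=snapshot('wrist');cv2.imwrite('pics/f.png',s['color'][...,::-1])"
```

```text
clock: 3.83
tool_pos: [0.5002, 0.0724, 0.1273]
orientation: [-180.0, 0.1, -150.9]
force: [-0.4, -0.1, 6.3]
opening: 0.0536
clock: 4.25
tool_pos: [0.5002, 0.0724, 0.1273]
orientation: [-179.9, 0.1, -122.1]
force: [0.2, 0.1, 7.5]
opening: 0.0538
clock: 4.58
tool_pos: [0.5002, 0.0724, 0.1273]
orientation: [-179.9, 0.1, -118.8]
force: [-0.1, 0.9, 6.6]
opening: 0.0536
[ 30.57055968  10.72060109 -29.38707324   0.05331822 -49.74696451
  30.63627878] [-0.131243    0.92165809  6.61080507] [0.01212898 0.04041718 0.01907083]
```

View pics/f.png

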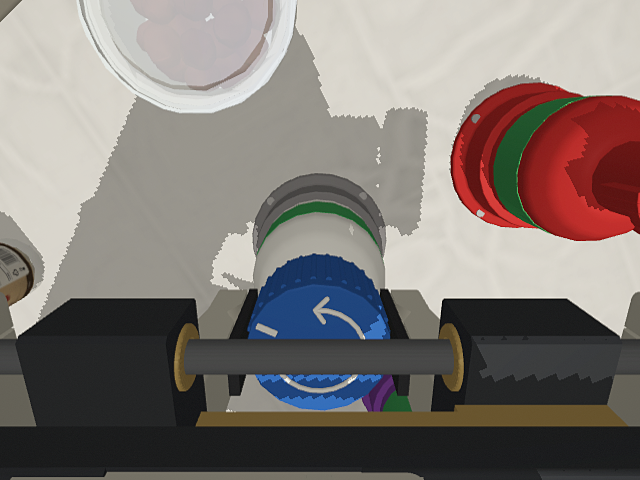

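The bar is still at about (265,328) in the gripper view, so the cap turned about 61° with the jaws and didn't slip. I'll lift straight up, slowly at first.

```bash
python3 -m handwheel '[[[0,0,-0.02],[0,0,0]],[[0,0,-0.04],[0,0,0]],[[0,0,-0.06],[0,0,0]],[[0,0,-0.08],[0,0,0]],[[0,0,-0.1],[0,0,0]]]'
python3 -m handwheel '[[[0,0,-0.06],[0,0,0]],[[0,0,-0.12],[0,0,0]],[[0,0,-0.18],[0,0,0]],[[0,0,-0.24],[0,0,0]],[[0,0,-0.3],[0,0,0]]]'
python3 -m handwheel '[[[0,0,0],[0,0,0]],[[0,0,0],[0,0,0]],[[0,0,0],[0,0,0]],[[0,0,0],[0,0,0]],[[0,0,0],[0,0,0]]]'
python3 -c "
from h import *
o=get_obs();print(o['qvel'],o['force'])
s=snapshot('side');P=pts(s);c=s['color'].astype(int)
b=(c[...,2]>c[...,0]+40)&(c[...,2]>c[...,1]+25)&(s['z_map']>0)&(np.hypot(P[...,0]-.5,P[...,1]-.072)<.06)
q=P[b];print(len(q),np.percentile(q,[2,98],0))
w=snapshot('wrist')['color']
x=s['color'][140:420,200:440];x=cv2.resize(x,None,fx=1.7,fy=1.7);w=w[:476]
w=cv2.resize(w,(390,476))
cv2.imwrite('pics/g.png',np.hstack([x,w])[...,::-1])"
```

```text
clock: 5.05
tool_pos: [0.4985, 0.0718, 0.1465]
orientation: [180.0, -0.0, -118.8]
force: [1.1, 0.4, -0.6]
opening: 0.0539
clock: 5.47
tool_pos: [0.4983, 0.0717, 0.2069]
orientation: [179.9, -0.1, -118.8]
force: [-0.3, 0.0, -1.0]
opening: 0.0536
clock: 5.88
tool_pos: [0.4985, 0.0718, 0.2057]
orientation: [179.9, -0.1, -118.8]
force: [-0.2, -0.3, -0.6]
opening: 0.0542
[ 0.08253345 -0.0628653   0.31850328  0.09377801 -0.20517616 -0.03636952] [-0.18197305 -0.34491261 -0.62238268]
134 [[0.4704398  0.07378498 0.19988476]
 [0.49871697 0.10344999 0.2270289 ]]
```

View pics/g.png

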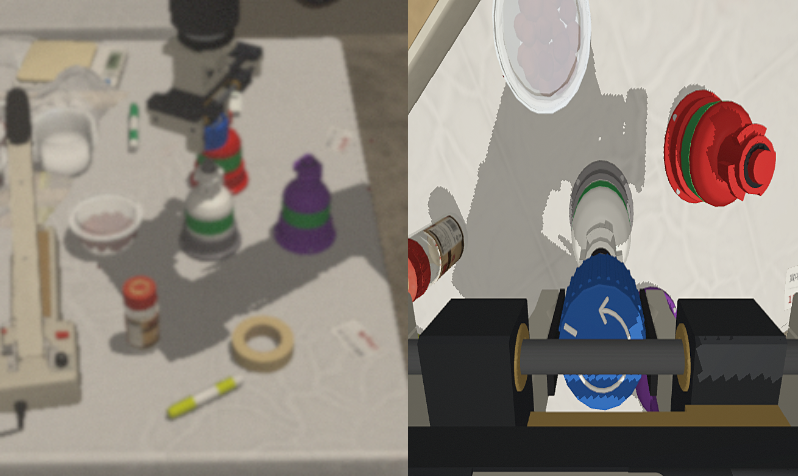

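The cap is off and held level. In the left crop it sits at about (217,130), above the bare neck at (208,170), with a gap of about 5 cm, and the bystanders look untouched. Handing in.

```bash
python3 -c "
from h import *
print(close_job())"
```

```text
the job is handed in; nothing more can be done
None
```

The cap is off the bottle and still held in the gripper, and I handed the job in at about 6 s of the 32 s allowed. `close_job()` gives no verdict, so the judging result isn't known.

- **Press and turn:** I gripped the blue cap, pressed it down about 7 mm (about 7 N on the wrist) and turned it about 61° anticlockwise. The index bar kept its place between the jaws, so the cap did not slip.
- **Lift:** it came straight up with almost no resistance, under about 1 N on the wrist.
- **Final state:** the cap's underside is at about z = 0.19 m, roughly 5 cm above the neck rim. The tool is within 0.1° of vertical and nearly still, and the jaws are stopped on the cap at 54 mm.
- **Bystanders:** the plum cup, salt jar, tape roll and both pens looked unmoved in the last pictures. I did not measure them, and the wipes pack was out of view in those crops, though the gripper never went near it.

None of the checks failed. The two cap-centre estimates differed by about 5 mm; I used the closer wrist-camera fit, and the grip closed with only about 2 N of side force.

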